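# Set the clamp screw of a mould press in its curing pot

## Robot

A 6-joint arm with a two-finger parallel gripper is mounted at the origin on the work surface. World frame = base frame: x ahead of the robot, y to its left, z up, the work surface at z = 0. Lengths are in m, angles in rad, forces in N, time in s.
With the tool pointing down it reaches from about 0.325 to 0.9 m from the base axis. Payload 6.1 kg.
Tool frame: the origin (TCP) lies at the very end of the fingers, on their centre line; the grasp point (between the pads) lies 19 mm behind it; z points along the fingers, y is the line along which they close (so a half turn about z gives the same grasp; the last joint's range is limited). The gripper opens to 85 mm and grips with 20 to 120 N. Pads are 22 mm wide; open, the fingers measure 114 mm over their backs; the gripper's body (76 mm by 85 mm) begins 54 mm behind the grasp point. The pads swing forward as they close: fully open they stand 13 mm farther back than shut.
Start: joints at [1.056, 0.22, 1.526, -0, 1.395, -0.126], TCP at [0.237, 0.578, 0.231] pointing down, gripper open.
Joint ranges: [-2.98, 2.98], [-0.91, 2.08], [0.09, 2.57], [-1.24, 4.39], [0.2, 2.65], [-2.68, 2.68]. Speed limits (rad/s): [2.57, 2.57, 3.01, 3.14, 3.14, 3.14].

## Interface

Orientations are given as [roll, pitch, yaw] about the fixed x, y, z axes, in that order (R = Rz(yaw) Ry(pitch) Rx(roll)).
In Python, from workcell import status, cams, order gives the robot as it stands. The module is installed in compiled form; this text tells all that it offers.
- The arm moves only by the tool play_rows, never from a script. Its argument "motion" is text: rows parted by semicolons, each of 7 numbers parted by spaces: the shift along the world's x, y, z in cm, then the turn, a rotation vector about the world's x, y, z in rad, then the closure in counts, from 0 (fully open) to 255 (shut). A call has 1 to 5 rows; each row is the pose to reach, as a shift and turn from the pose commanded when the call began; what a row does not reach only later rows make up. A row lasts 1/12 s, in which the tool goes at most 41.7 mm and 7.16 degrees, less where a joint would pass 70% of its speed; a pose out of reach is approached as far as the arm can. A call with a gripper value outside its range is refused whole. The fingers move at their own pace and stop on an object; "force" is the grip in N (left out, the last holds). Time passes only in rows, so rows that repeat a pose let the fingers close. It gives the time, the measured TCP pose, the force, the opening and the grip force at its end, in the units of the state.
- status.get_state(): the state, without advancing time (a new reading comes with each control period).
- cams.camera(name): name is "scene" or "top" or "wrist"; returns a dict with "color" (384x512x3 uint8, red, green, blue), "depth" (384x512 float32, m along the optical axis (not along the pixel's ray), 0 where there is no reading), "K" (3x3 intrinsics, pixels), "rvec" (rotation vector, rad) and "tvec" (3), from world to camera coordinates, as OpenCV has them. Camera axes: x right, y down, z forward; pixel columns grow to the right and rows downward; lengths in m; the calibration is good to about 2 mm. A picture is of the moment at which its call begins.
- order.finish_job(): hands the job in; it is judged then, once.
The state is a dict: "time_s": time; "qpos": joint angles; "joint_velocities": joint speeds; "joint_efforts": joint torques, N m; "position": TCP position; "orientation": TCP orientation; "ft_force": force on the tool from outside, world axes, zero at the start; "ft_torque": the same for the moment, N m; "grip_width": opening from 0.0 (shut) to 1.0 (fully open); "finger_force": force on a finger pad.
Only numpy, scipy, OpenCV 4.12 (cv2) and the standard library are available. Lean on these libraries where they do the work, as an engineer would, in place of code of your own. Each camera call takes 0.05 s, during which the arm holds its last target. There are 200 camera calls.

## Task

The silicone mould is clamped in the little screw press inside the lidded curing pot. Lift the lid off by its knob and set it down gently, knob up, on the round cork mat; then turn the brass thumbscrew clockwise until it seats, back it off a quarter turn so that the rubber is held but not squashed, and finish while still gripping the thumbscrew there, keeping it from turning, so that the locknut can be nipped up. Leave the other things on the bench where they are.

Things in the scene. Friction and masses are not known exactly. Their poses are not given: they have to be found in the camera images.
- pot: Aluminium curing pot on a low black heated base, 181 mm across, fixed on the bench. Origin: centre of its underside; z up. The rim is 130 mm above the bench, the mouth 173 mm wide, the wall 4 mm thick; two small black side grips at 104 mm height reach 113 mm from the axis along its own +x and -x. The mould press stands fixed inside; the loose lid lies on the rim.
- lid: Loose domed aluminium lid, 192 mm across, 0.3 to 0.5 kg. Origin: centre of the underside of its locating ring (158 mm across, 5 mm deep, 7 mm play in the mouth), 125 mm above the bench at the start; z up. Round black knob on top, 30 mm across, from 52 to 78 mm above the origin (dome top at 42 mm). The thumbscrew stands up inside: lift straight up 50 mm before moving sideways.
- cork_mat: Round cork mat, 196 mm across and 6 mm thick, fixed flat on the bench. Origin: centre of its underside. The lid goes on it, resting on its locating ring, so that the lid's origin is 6 mm above the bench.
- paddle: Brass spade-shaped head of the thumbscrew on the mould press, upright near the pot's middle: a flat plate 36 mm wide along its own x, 9 mm thick along its own y, from 20 mm below to 16 mm above its origin. Origin: on the screw's vertical axis, 142 mm above the bench when seated. Grip it across its thickness, from above; the press's stud nuts are 30 mm below the origin. It turns with the screw.
- thumbscrew (a joint): Angle of the thumbscrew in rad: 0 = seated (pad hard on the mould board, a firm stop), growing as it is backed off, anticlockwise from above; a quarter turn is 1.57. It starts 0.9 to 2.4 from seated. Right-hand thread, 2 mm rise per turn; turning takes about 0.06 N m and it stays where it is left.
- mould_half_a: Bystander: loose reddish silicone mould half, 48 x 46 x 16 mm, lying on the bench. Origin: centre of its underside.
- mould_half_b: Bystander: second loose silicone mould half, 48 x 46 x 16 mm. Origin: centre of its underside.
- medal: Bystander: loose metal disc, 36 mm across, 5 mm thick, lying flat. Origin: centre of its underside.
- cutters: Bystander: small side cutters with blue handles lying flat, about 145 mm long, 16 mm high. Origin: at the pivot, on the bench; jaws towards its own +x.
- clamp_a: Bystander: red and black bar clamp lying on its side, bar 300 mm long along its own x, 24 mm high. Origin: under the middle of the bar.
- clamp_b: Bystander: second red and black bar clamp, as the first.
- release_bottle: Bystander: white plastic bottle, 52 mm across, 130 mm tall, standing. Origin: centre of its underside.
- screwdriver: Bystander: screwdriver with a yellow handle lying beyond the pot and mat, along its own x. Origin: under its middle.
Things that resemble listed ones, but are neither listed nor needed, are in the scene too. There is more than one size of the cork_mat; the job needs the larger.

How it is judged:
By the outcome, as a careful person would: the job done as asked, in the order asked, and still so for the second after the job is handed in, while the arm keeps its last pose, push and grip.
It also fails if it takes over 61 s, if anything falls off the work surface, if the arm or the gripper's body presses on something with over 40 N, if the wrist force passes 120 N, or if a joint passes its speed limit or range.

## Working session

There is one attempt and no reset: what is moved stays moved. The work goes in short steps, Python scripts to look and compute and a tool call to move; the robot and the scene stay as the last step left them, time stands still between calls to the robot, and variables do not carry over. Pictures are saved under pics/ and viewed, at most 11 in all, crops included, and the job is handed in when it is done.

Besides the shell and the picture viewer there is one more tool, called as name(argument=value, ...), one argument or row to a line, values as JSON. play_rows: Moves the arm, as the interface text tells. Its arguments: {"type":"object","properties":{"motion":{"type":"string"},"force":{"type":"number"}},"required":["motion"]}

```bash
mkdir -p pics; cat > h.py <<'E'
import numpy as np,cv2
from workcell import status,cams,order
def get(n):
    c=cams.camera(n); return c
def pts(c):
    d=c["depth"];K=c["K"];v,u=np.mgrid[:d.shape[0],:d.shape[1]]
    P=np.stack([(u-K[0,2])/K[0,0]*d,(v-K[1,2])/K[1,1]*d,d],-1)
    R=cv2.Rodrigues(np.array(c["rvec"]))[0]
    W=(P-np.array(c["tvec"]).ravel())@R
    W[d==0]=np.nan
    return W
def save(c,name,crop=None,s=1):
    im=c["color"][...,::-1]
    if crop: x0,y0,x1,y1=crop; im=im[y0:y1,x0:x1]
    cv2.imwrite("pics/"+name,cv2.resize(im,None,fx=s,fy=s,interpolation=cv2.INTER_CUBIC))
E
python3 - <<'E'
from h import *
t=get("top");s=get("scene")
np.savez("t.npz",W=pts(t),c=t["color"])
np.savez("s.npz",W=pts(s),c=s["color"])
save(t,"top.png",s=1.5);save(s,"scene.png",s=1.5)
st=status.get_state();print(st)
E
```

```text
{'time_s': 0.1, 'qpos': array([ 1.05588641e+00,  2.21148672e-01,  1.52750504e+00, -2.12300267e-05,
        1.39469885e+00, -1.26108077e-01]), 'joint_velocities': array([ 0.00066987, -0.00145057, -0.0015511 , -0.00241099,  0.00071228,
       -0.00099022]), 'joint_efforts': array([ 1.79928760e-03, -4.98241425e+01, -3.90548980e+01, -5.27147938e-05,
        5.60799745e-03,  4.58048805e-05]), 'position': array([0.23666765, 0.57786562, 0.23030335]), 'orientation': array([-3.13984409e+00, -2.00621818e-04,  2.75279437e+00]), 'ft_force': array([-0.27811462, -0.61310358, -1.10175172]), 'ft_torque': array([ 0.02997759, -0.0392648 ,  0.03847008]), 'finger_force': 0.0, 'grip_width': 1.0001255117021604}
```

View pics/top.png

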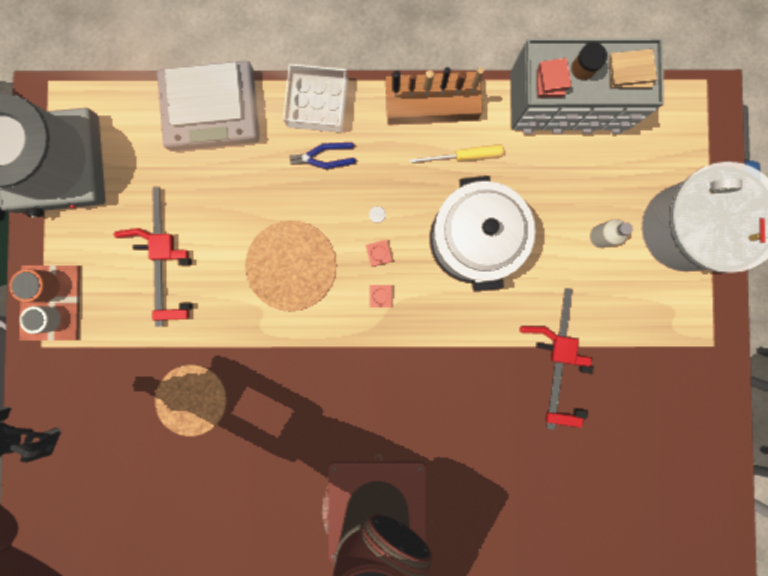

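View pics/scene.png

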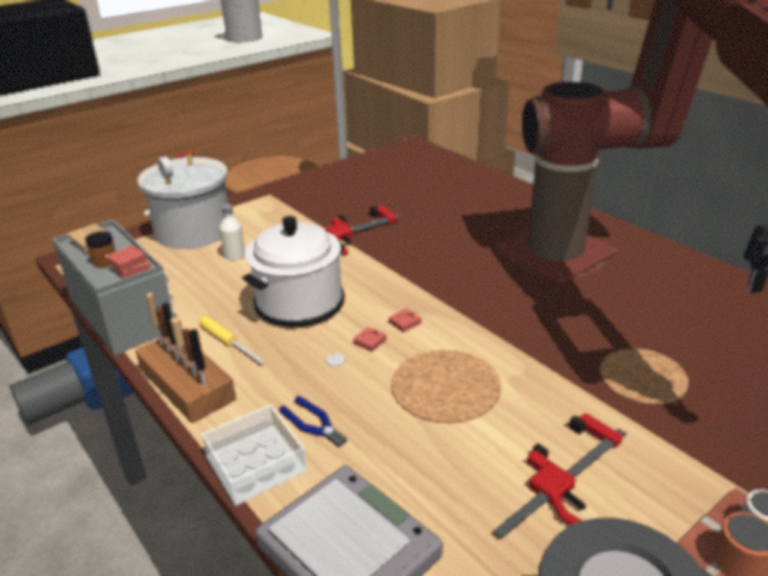

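Top view (1.5x pixels): the candidate pots are the black-based curing pot with a knob at (491,227) and the big stockpot at (720,218), which has a bar handle and no black base. The candidate mats are the large one at (291,265) and the small one at (190,400). By the description I choose the pot at (485,232) and the large mat.

```bash
python3 - <<'E'
from h import *
z=np.load("t.npz");W=z["W"];c=z["c"].astype(int)
def circ(m,n):
    m=m.astype(np.uint8);p=W[m>0];(x,y),r=cv2.minEnclosingCircle(p[:,:2].astype(np.float32))
    print(n,m.sum(),"mean",p.mean(0).round(4),"med z",np.median(p[:,2]).round(4),"circ",round(x,4),round(y,4),round(r,4))
sub=np.zeros(W.shape[:2],bool);sub[110:200,280:365]=1
dark=c.sum(2)<150
circ(sub&dark&(W[...,2]>.18),"knob")
circ(sub&(W[...,2]>.128)&(W[...,2]<.22),"lid")
circ(sub&(W[...,2]>.09)&(W[...,2]<.116)&dark,"grips")
g=sub&(W[...,2]>.09)&(W[...,2]<.116)&dark
for s in (slice(0,150),slice(150,384)):
    k=np.zeros_like(g);k[s]=1
    if (g&k).any(): circ(g&k,"grip")
hsv=cv2.cvtColor(z["c"],cv2.COLOR_RGB2HSV)
for (a,b,e,f,n) in ((155,140,235,215,"bigmat"),(95,235,160,300,"small")):
    k=np.zeros_like(g);k[b:f,a:e]=1
    circ(k&(W[...,2]>.003)&(W[...,2]<.03),n)
# tall things between
p=W[sub];
k=np.zeros_like(g);k[:, 150:350]=1
print("max z between",np.nanmax(W[130:230,155:280,2]))
t=c[100:210,270:380]
cv2.imwrite("pics/crop.png",cv2.resize(z["c"][100:210,150:370,::-1],None,fx=3.6,fy=3.6,interpolation=cv2.INTER_CUBIC))
E
```

```text
knob 8 mean [ 0.5716 -0.2106  0.2027] med z 0.2028 circ 0.5733 -0.209 0.0118
lid 3428 mean [ 0.5744 -0.2043  0.1542] med z 0.1603 circ 0.5779 -0.2083 0.0961
grips 0 mean [nan nan nan] med z nan circ 0.0 0.0 0.0
bigmat 3276 mean [0.5202 0.1864 0.0062] med z 0.0061 circ 0.5235 0.1841 0.1721
small 1566 mean [0.2331 0.3987 0.0054] med z 0.0051 circ 0.23 0.3975 0.1394
max z between 0.022501825989645174<stdin>:5: RuntimeWarning: Mean of empty slice.
  ret = um.true_divide(
  return _methods._mean(a, axis=axis, dtype=dtype,
  ret = ret.dtype.type(ret / rcount)
```

View pics/crop.png

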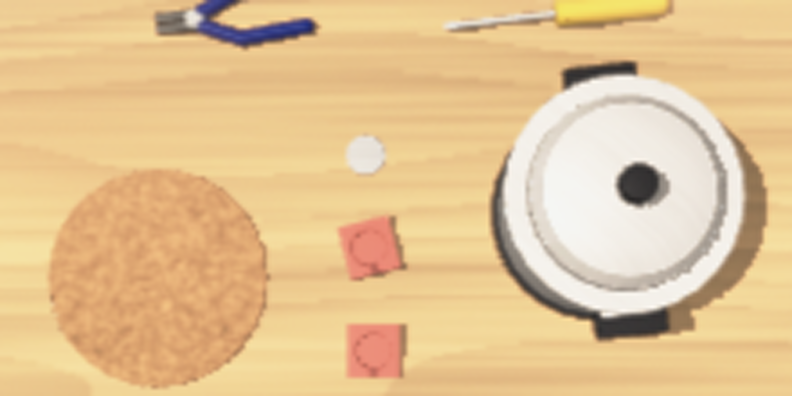

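The close crop confirms the lidded pot with a round black knob at (638,184) and side grips, and the large plain cork mat at (159,278). Moving above the pot.

play_rows(
  motion="6.6 -15.4 7 0 0 0 0;6.6 -15.4 7 0 0 0 0;6.6 -15.4 7 0 0 0 0;6.6 -15.4 7 0 0 0 0;6.6 -15.4 7 0 0 0 0",
)

```text
time_s: 0.52
position: [0.3048, 0.4215, 0.3035]
orientation: [3.14, 0.002, 2.751]
ft_force: [0.2, 0.7, -0.2]
grip_width: 0.998
finger_force: 0.0
```

play_rows(
  motion="8 -19 0 0 0 0 0;8 -19 0 0 0 0 0;8 -19 0 0 0 0 0;8 -19 0 0 0 0 0;8 -19 0 0 0 0 0",
)

```text
time_s: 0.93
position: [0.383, 0.2327, 0.3009]
orientation: [-3.142, -0.0, 2.753]
ft_force: [1.2, -0.0, 0.2]
grip_width: 1.001
finger_force: 0.0
```

play_rows(
  motion="8 -19 0 0 0 0 0;8 -19 0 0 0 0 0;8 -19 0 0 0 0 0;8 -19 0 0 0 0 0;8 -19 0 0 0 0 0",
)

```text
time_s: 1.35
position: [0.4632, 0.0424, 0.301]
orientation: [3.141, -0.0, 2.753]
ft_force: [1.0, 0.5, 0.2]
grip_width: 0.998
finger_force: 0.0
```

play_rows(
  motion="8 -19 0 0 0 0 0;8 -19 0 0 0 0 0;8 -19 0 0 0 0 0;8 -19 0 0 0 0 0;8 -19 0 0 0 0 0",
)

```text
time_s: 1.77
position: [0.5434, -0.1477, 0.3006]
orientation: [3.141, -0.001, 2.752]
ft_force: [0.2, 0.7, 0.5]
grip_width: 1.001
finger_force: 0.0
```

```bash
python3 - <<'E'
from h import *
st=status.get_state();print(st["time_s"],st["position"],st["orientation"],st["qpos"])
w=get("wrist");np.savez("w.npz",W=pts(w),c=w["color"]);save(w,"w1.png",s=1)
z=np.load("t.npz");hsv=cv2.cvtColor(z["c"],cv2.COLOR_RGB2HSV)
W=z["W"]
for (a,b,e,f) in ((155,140,235,215),(95,235,160,300)):
  m=np.zeros(W.shape[:2],np.uint8);m[b:f,a:e]=255
  m[~((W[...,2]>.0035)&(W[...,2]<.012))]=0
  m=cv2.morphologyEx(m,cv2.MORPH_OPEN,np.ones((7,7),np.uint8))
  p=W[m>0][:,:2];(x,y),r=cv2.minEnclosingCircle(p.astype(np.float32));print(p.mean(0),x,y,r,len(p))
E
```

```text
1.7667 [ 0.54337501 -0.14772414  0.30058737] [ 3.14135658e+00 -6.23218107e-04  2.75224903e+00] [-4.05626058e-01  3.56193431e-02  1.60033688e+00  2.26369055e-04
  1.50626341e+00 -1.58709336e+00]
[0.51931913 0.20169759] 0.5283113718032837 0.20566347241401672 0.057350337505340576 154
[nan nan] 0.0 0.0 0.0 0<stdin>:10: RuntimeWarning: Mean of empty slice.
  ret = um.true_divide(
```

View pics/w1.png

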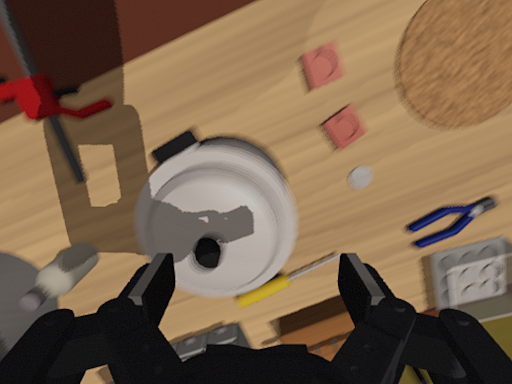

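The wrist view shows the lid at (218,220) with the knob at (207,250), and the large mat at the upper right, (470,60).

```bash
cat >> h.py <<'E'
def ray(c,u,v,z):
    R=cv2.Rodrigues(np.array(c["rvec"]))[0];t=np.array(c["tvec"]).ravel()
    C=-R.T@t; d=R.T@np.array([(u-c["K"][0,2])/c["K"][0,0],(v-c["K"][1,2])/c["K"][1,1],1.])
    return C+d*(z-C[2])/d[2]
E
python3 - <<'E'
from h import *
w=get("wrist");t=get("top");W=pts(w)
# knob
m=np.zeros(W.shape[:2],bool);m[225:275,185:235]=1
k=m&(w["color"].sum(2)<120)&(W[...,2]>.17)
p=W[k];print("knob",k.sum(),np.median(p,0),p[:,2].max())
v,u=np.nonzero(m&(w["color"].sum(2)<100));print(u.min(),u.max(),v.min(),v.max())
top=W[m&(W[...,2]>.195)];print("top",len(top),top.mean(0),top.min(0),top.max(0))
# rim
c=t["color"];
print("mat ray",ray(t,194.2,177.2,.006), "pix",W.shape)
T=pts(t);print(T[177,194],T[177,160:170,2].round(4))
hsv=cv2.cvtColor(c,cv2.COLOR_RGB2HSV).astype(int);print(hsv[177,194],hsv[177,240],hsv[200,250])
L=cv2.cvtColor(c,cv2.COLOR_RGB2LAB).astype(int)
print("kn ray top",ray(t,327.2,151.1,.203))
g=(cv2.GaussianBlur(c,(5,5),0).astype(int).sum(2)<480).astype(np.uint8);g[:140]=0;g[215:]=0;g[:,:155]=0;g[:,235:]=0
g=cv2.morphologyEx(g,cv2.MORPH_OPEN,np.ones((5,5),np.uint8))
cs=max(cv2.findContours(g,0,2)[0],key=cv2.contourArea);(x,y),r=cv2.minEnclosingCircle(cs);print(x,y,r,ray(t,x,y,.006),np.linalg.norm(ray(t,x+r,y,.006)-ray(t,x,y,.006)))
E
```

```text
knob 847 [ 0.57333372 -0.20561331  0.20272873] 0.20504163677472295
201 232 228 262
top 748 [ 0.57668554 -0.20766073  0.2024892 ] [ 0.56376725 -0.22293787  0.19503358] [ 0.59294129 -0.19424332  0.20504164]
mat ray [0.5178944  0.18413351 0.006     ] pix (384, 512, 3)
[0.51877298 0.18539774 0.00256836] [-0.0022  0.0021 -0.0011  0.0052  0.0107  0.0071  0.0066  0.0063  0.008
  0.0083]
[ 16 117 240] [ 20  98 240] [  6 123 236]
kn ray top [ 0.57429414 -0.20806989  0.203     ]Traceback (most recent call last):
  File "<stdin>", line 18, in <module>
ValueError: max() iterable argument is empty
```

play_rows(
  motion="3.4 -6.1 -3 0 0 0 0;3.4 -6.1 -7 0 0 0 0;3.4 -6.1 -7 0 0 0 0;3.4 -6.1 -7 0 0 0 0;3.4 -6.1 -7 0 0 0 0",
)

```text
time_s: 2.33
position: [0.576, -0.2051, 0.2297]
orientation: [3.141, -0.004, 2.753]
ft_force: [0.0, -0.5, 0.4]
grip_width: 0.999
finger_force: 0.0
```

```bash
python3 - <<'E'
from h import *
st=status.get_state();print(st["time_s"],st["position"],st["orientation"])
w=get("wrist");W=pts(w);save(w,"w2.png")
top=W[(W[...,2]>.197)&(W[...,2]<.208)&(abs(W[...,0]-.578)<.03)&(abs(W[...,1]+.208)<.03)];print(len(top),top.mean(0),top.min(0),top.max(0),np.percentile(top,[2,98],axis=0))
E
```

```text
2.3333 [ 0.57602327 -0.20509711  0.22973973] [ 3.1406501  -0.00403584  2.75317104]
1478 [ 0.57665623 -0.20859049  0.20281203] [ 0.56324183 -0.22416735  0.19703818] [ 0.59242298 -0.19452854  0.20519422] [[ 0.56412026 -0.2216967   0.19847764]
 [ 0.59020009 -0.19573917  0.20437132]]
```

View pics/w2.png

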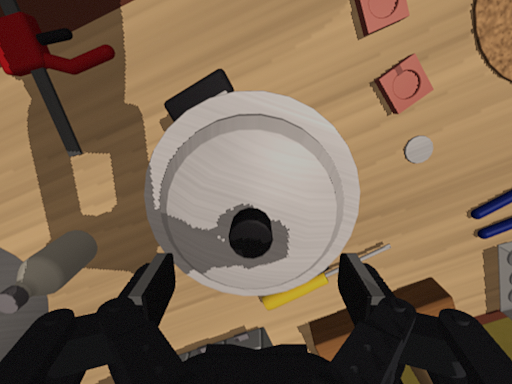

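The wrist view shows the knob at (250,232), about centred between the open fingers (mid-column 257). Descending and gripping.

play_rows(
  motion="0.1 -0.2 -3 0 0 0 0;0.1 -0.2 -5 0 0 0 0;0.1 -0.2 -5.7 0 0 0 0;0.1 -0.2 -5.7 0 0 0 0;0.1 -0.2 -5.7 0 0 0 40",
  force=40,
)

```text
time_s: 2.8
position: [0.5787, -0.2081, 0.1763]
orientation: [-3.142, 0.002, 2.754]
ft_force: [-1.0, -0.4, 0.7]
grip_width: 0.884
finger_force: 0.0
```

play_rows(
  motion="0 0 0 0 0 0 255;0 0 0 0 0 0 255;0 0 0 0 0 0 255;0 0 0 0 0 0 255;0 0 0 0 0 0 255",
)

```text
time_s: 3.22
position: [0.5786, -0.2091, 0.1759]
orientation: [-3.141, 0.002, 2.753]
ft_force: [-1.2, -0.6, 6.1]
grip_width: 0.334
finger_force: 39.9
```

play_rows(
  motion="0 0 0 0 0 0 255;0 0 0.4 0 0 0 255;0 0 1 0 0 0 255;0 0 2 0 0 0 255;0 0 3 0 0 0 255",
  force=70,
)

```text
time_s: 3.63
position: [0.5774, -0.2084, 0.2042]
orientation: [3.141, -0.002, 2.753]
ft_force: [0.0, -0.2, -2.9]
grip_width: 0.329
finger_force: 69.1
```

play_rows(
  motion="0 0 1.5 0 0 0 255;0 0 3 0 0 0 255;0 0 4.5 0 0 0 255;0 0 6 0 0 0 255;0 0 6 0 0 0 255",
)

```text
time_s: 4.05
position: [0.5796, -0.2095, 0.2692]
orientation: [-3.141, 0.007, 2.753]
ft_force: [1.2, 0.2, -2.5]
grip_width: 0.33
finger_force: 69.1
```

```bash
python3 - <<'E'
from h import *
st=status.get_state();print(st["time_s"],st["position"],st["orientation"],st["ft_force"],st["ft_torque"])
s=get("scene");save(s,"s2.png",(140,40,300,230),3)
E
```

```text
4.05 [ 0.57964224 -0.20950422  0.26922554] [-3.1409943   0.00691761  2.75283671] [ 1.1937116   0.18389214 -2.51963604] [-0.00215593 -0.01134841 -0.02097507]
```

View pics/s2.png

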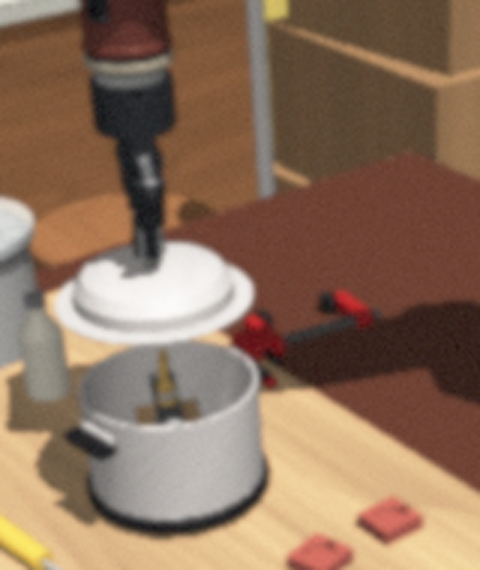

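The lid is held level and clear, with the brass paddle upright inside the pot at (165,375) of the crop. Carrying the lid to the mat.

play_rows(
  motion="-0.2 1 0.5 0 0 0 255;-0.6 3 0.5 0 0 0 255;-1 6 0.5 0 0 0 255;-1.4 9 0.5 0 0 0 255;-1.9 12.5 0.5 0 0 0 255",
)

```text
time_s: 4.52
position: [0.5577, -0.0824, 0.2679]
orientation: [-3.141, -0.002, 2.751]
ft_force: [0.3, -0.2, -3.4]
grip_width: 0.328
finger_force: 69.4
```

play_rows(
  motion="-0.5 3.5 0 0 0 0 255;-1 7 0 0 0 0 255;-1.6 10.5 0 0 0 0 255;-2.1 14 0 0 0 0 255;-2.6 17 0 0 0 0 255",
)

```text
time_s: 4.93
position: [0.5311, 0.0891, 0.2682]
orientation: [-3.141, -0.002, 2.754]
ft_force: [0.2, 0.3, -2.0]
grip_width: 0.331
finger_force: 69.4
```

play_rows(
  motion="-0.4 3 -1 0 0 0 255;-0.9 6 -3 0 0 0 255;-1.2 8 -6 0 0 0 255;-1.5 9.4 -9 0 0 0 255;-1.5 9.9 -12 0 0 0 255",
)

```text
time_s: 5.35
position: [0.5157, 0.1882, 0.1473]
orientation: [3.141, -0.002, 2.755]
ft_force: [-0.5, -1.0, -3.7]
grip_width: 0.329
finger_force: 69.4
```

```bash
python3 - <<'E'
from h import *
st=status.get_state();print(st["time_s"],st["position"],st["orientation"],st["ft_force"],st["grip_width"])
t=get("top");save(t,"t2.png",(150,110,250,230),5)
E
```

```text
5.35 [0.51571838 0.1881507  0.14733645] [ 3.14143678e+00 -1.85097719e-03  2.75539898e+00] [-0.50168041 -1.01901821 -3.69712334] 0.32852481453357096
```

View pics/t2.png

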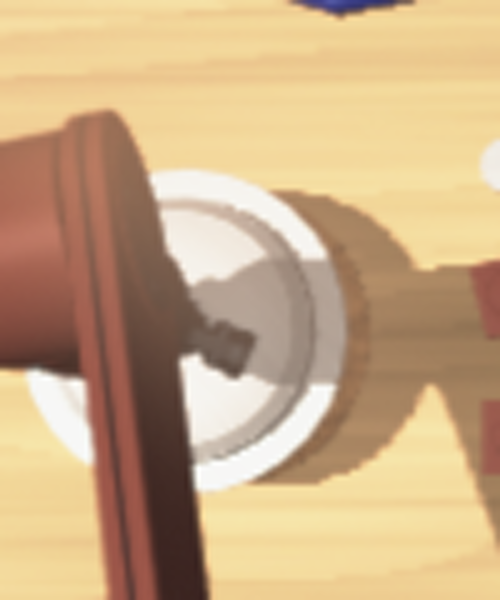

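The top view shows the lid over the mat, with parallax leftwards as expected. Lowering it.

play_rows(
  motion="0.3 -0.3 -2 0 0 0 255;0.3 -0.3 -5 0 0 0 255;0.3 -0.3 -7 0 0 0 255;0.3 -0.3 -8 0 0 0 255;0.3 -0.3 -8.2 0 0 0 255",
)

```text
time_s: 5.82
position: [0.5184, 0.1819, 0.0648]
orientation: [-3.139, -0.005, 2.753]
ft_force: [-0.7, -0.7, -2.8]
grip_width: 0.326
finger_force: 70.3
```

play_rows(
  motion="0 0 -0.1 0 0 0 255;0 0 -0.2 0 0 0 255;0 0 -0.3 0 0 0 255;0 0 -0.4 0 0 0 255;0 0 -0.5 0 0 0 255",
)

```text
time_s: 6.23
position: [0.5217, 0.1825, 0.0633]
orientation: [3.141, 0.002, 2.753]
ft_force: [-0.2, -0.4, -2.6]
grip_width: 0.325
finger_force: 70.3
```

play_rows(
  motion="0 0.1 -0.1 0 0 0 255;0 0.1 -0.2 0 0 0 255;0 0.1 -0.3 0 0 0 255;0 0.1 -0.3 0 0 0 255;0 0.1 -0.3 0 0 0 255",
)

```text
time_s: 6.65
position: [0.5208, 0.1833, 0.0592]
orientation: [-3.141, -0.0, 2.753]
ft_force: [0.3, -0.4, -2.9]
grip_width: 0.33
finger_force: 70.3
```

play_rows(
  motion="0 0 -0.1 0 0 0 255;0 0 -0.2 0 0 0 255;0 0 -0.2 0 0 0 255;0 0 -0.2 0 0 0 255;0 0 -0.2 0 0 0 255",
)

```text
time_s: 7.07
position: [0.5209, 0.1833, 0.0573]
orientation: [-3.142, -0.0, 2.753]
ft_force: [-0.5, 0.4, -2.8]
grip_width: 0.329
finger_force: 70.6
```

play_rows(
  motion="0 0 -0.1 0 0 0 255;0 0 -0.1 0 0 0 255;0 0 -0.2 0 0 0 255;0 0 -0.2 0 0 0 255;0 0 -0.2 0 0 0 255",
)

```text
time_s: 7.48
position: [0.521, 0.1834, 0.0571]
orientation: [-3.141, -0.0, 2.753]
ft_force: [-7.1, -1.0, 11.4]
grip_width: 0.329
finger_force: 72.2
```

play_rows(
  motion="0 0 0.1 0 0 0 255;0 0 0.1 0 0 0 130;0 0 0.1 0 0 0 60;0 0 0.1 0 0 0 60;0 0 0.1 0 0 0 0",
)

```text
time_s: 7.9
position: [0.5211, 0.1834, 0.0563]
orientation: [3.141, 0.0, 2.753]
ft_force: [0.6, -0.1, 0.5]
grip_width: 0.881
finger_force: 0.0
```

play_rows(
  motion="0 0 0.5 0 0 0 0;0 0 2 0 0 0 0;0 0 5 0 0 0 0;0 0 9 0 0 0 0;0 0 13 0 0 0 0",
)

```text
time_s: 8.32
position: [0.5199, 0.1831, 0.1869]
orientation: [-3.14, -0.002, 2.753]
ft_force: [1.0, 0.5, 0.2]
grip_width: 0.999
finger_force: 0.0
```

play_rows(
  motion="0 -4 4 0 0 0 0;1 -8 8 0 0 0 0;1.5 -12 12 0 0 0 0;2 -16 14 0 0 0 0;2.5 -20 14 0 0 0 0",
)

```text
time_s: 8.73
position: [0.5418, 0.0222, 0.3169]
orientation: [3.139, 0.005, 2.754]
ft_force: [1.0, -0.7, 1.1]
grip_width: 0.998
finger_force: 0.0
```

```bash
python3 - <<'E'
from h import *
st=status.get_state();print(st["time_s"],st["position"],st["qpos"])
w=get("wrist");t=get("top");T=pts(t)
save(t,"t3.png",(140,100,380,230),3.3)
k=(T[...,2]>.01)&(abs(T[...,0]-.52)<.13)&(abs(T[...,1]-.185)<.13)&(T[...,2]<.1)
q=T[k];(x,y),r=cv2.minEnclosingCircle(q[:,:2].astype(np.float32));print("lid",q.mean(0),x,y,r,q[:,2].max())
k=(T[...,2]>.12)&(T[...,2]<.17)&(np.hypot(T[...,0]-.577,T[...,1]+.208)<.06)
q=T[k];print("paddle",len(q),q.mean(0),q[:,2].max())
if len(q)>5:
  d=q[:,:2]-q[:,:2].mean(0);print(np.linalg.svd(d,full_matrices=False)[1:])
E
```

```text
8.7333 [0.54179282 0.0222086  0.31687253] [-1.04800420e-01 -2.66033451e-02  1.63286538e+00  4.88548512e-04
  1.52949617e+00 -1.28852668e+00]
lid [0.51160256 0.16811642 0.03056181] 0.5207940936088562 0.18524016439914703 0.09552917629480362 0.05385678534631344
paddle 70 [ 0.57581969 -0.20706203  0.1495117 ] 0.16259324415800896
(array([0.08016408, 0.02515329]), array([[-0.55649554, -0.8308506 ],
       [ 0.8308506 , -0.55649554]]))
```

View pics/t3.png

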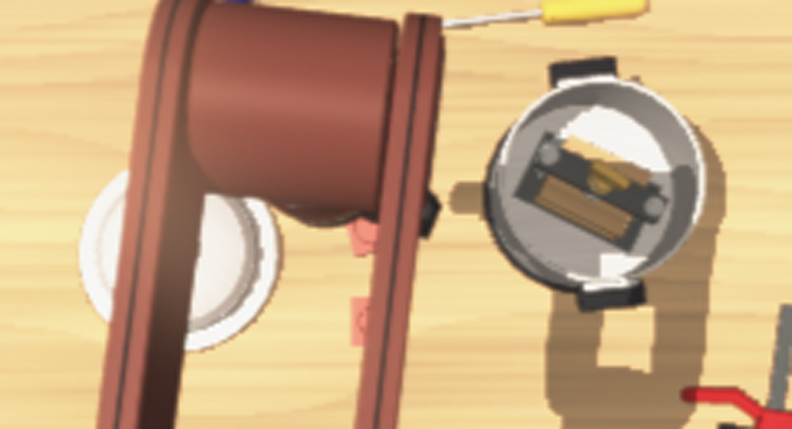

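The lid stands on the mat. The pot is open, and the paddle shows at (608,180) with its plate running along the top-left to bottom-right diagonal. Going above it for a close look.

play_rows(
  motion="0.5 -4 0 0 0 0 0;1 -8 0 0 0 0 0;1.5 -12 0 0 0 0 0;2 -16 0 0 0 0 0;2.5 -20 0 0 0 0 0",
)

```text
time_s: 9.25
position: [0.5656, -0.1781, 0.3119]
orientation: [3.141, -0.001, 2.753]
ft_force: [1.4, 0.2, 0.7]
grip_width: 1.002
finger_force: 0.0
```

play_rows(
  motion="0 -3 -2 0 0 0 0;1 -3 -6 0 0 0 0;1 -3 -6 0 0 0 0;1 -3 -6 0 0 0 0;1 -3 -6 0 0 0 0",
)

```text
time_s: 9.67
position: [0.5759, -0.2062, 0.2532]
orientation: [3.141, -0.0, 2.754]
ft_force: [0.9, -0.4, 0.7]
grip_width: 0.999
finger_force: 0.0
```

```bash
python3 - <<'E'
from h import *
st=status.get_state();print(st["time_s"],st["position"],st["orientation"],st["qpos"])
w=get("wrist");W=pts(w);save(w,"w3.png",(130,80,390,330),2.4)
for lo in (.13,.14,.15):
  k=(W[...,2]>lo)&(W[...,2]<.17)&(np.hypot(W[...,0]-.577,W[...,1]+.208)<.04)
  q=W[k]
  if len(q)<10: continue
  r=cv2.minAreaRect(q[:,:2].astype(np.float32));d=q[:,:2]-q[:,:2].mean(0);v=np.linalg.svd(d,full_matrices=False)[2][0]
  v_,u_=np.nonzero(k);print(lo,len(q),q.mean(0),q[:,2].max(),r,np.arctan2(v[1],v[0]),u_.mean(),v_.mean())
E
```

```text
9.6667 [ 0.57591627 -0.20616858  0.25315795] [ 3.14133679e+00 -2.07823838e-04  2.75381550e+00] [-4.72749188e-01  1.75616193e-01  1.53704250e+00  2.39702851e-04
  1.42916275e+00 -1.65580220e+00]
0.13 646 [ 0.5763436  -0.20909597  0.15216912] 0.1609194562185189 ((0.5782223343849182, -0.21006649732589722), (0.035636719316244125, 0.009909134358167648), 56.52490234375) 0.9951685942828652 252.45356037151703 200.37770897832817
0.14 564 [ 0.5765629  -0.20927678  0.15466033] 0.1609194562185189 ((0.5782223343849182, -0.21006649732589722), (0.035636719316244125, 0.009909134358167648), 56.52490234375) 0.99415548859584 252.33510638297872 201.48581560283688
0.15 449 [ 0.57713186 -0.20949293  0.15715542] 0.1609194562185189 ((0.5783430337905884, -0.21012477576732635), (0.03561735898256302, 0.009768248535692692), 57.024288177490234) 0.9947727368868446 252.3207126948775 202.98663697104678
```

View pics/w3.png

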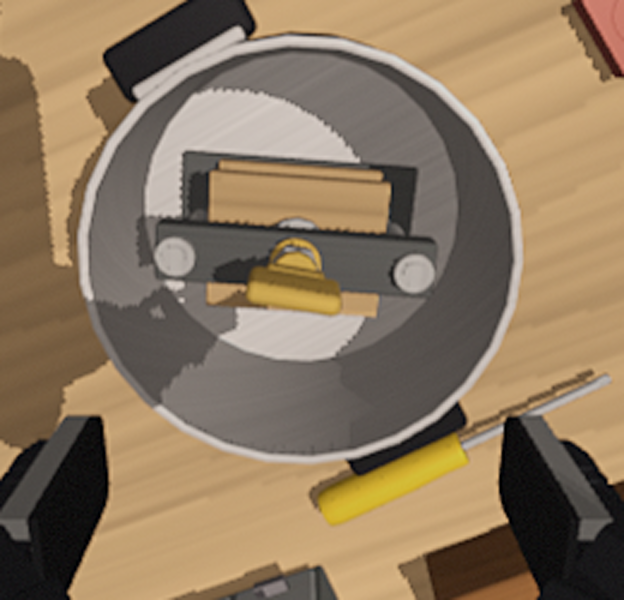

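The wrist view shows the paddle plate at (295,290) of the crop. Depth puts it at (0.578,-0.210) with its long axis at 0.995 rad and its top about 0.160. I need yaw −1.76 to straddle it, which leaves J6 about 0.1 with room for 2.5 rad clockwise.

play_rows(
  motion="0.1 -0.2 0 0 0 -0.12 0;0.2 -0.3 0 0 0 -0.24 0;0.2 -0.3 0 0 0 -0.36 0;0.2 -0.3 0 0 0 -0.48 0;0.2 -0.3 0 0 0 -0.6 0",
)

```text
time_s: 10.13
position: [0.5789, -0.2094, 0.2556]
orientation: [3.139, 0.004, 2.149]
ft_force: [-0.0, -0.4, 0.5]
grip_width: 1.0
finger_force: 0.0
```

play_rows(
  motion="0 0 0 0 0 -0.12 0;0 0 0 0 0 -0.24 0;0 0 0 0 0 -0.36 0;0 0 0 0 0 -0.48 0;0 0 0 0 0 -0.6 0",
)

```text
time_s: 10.55
position: [0.5789, -0.2094, 0.2557]
orientation: [3.137, 0.002, 1.549]
ft_force: [0.6, 0.7, 0.1]
grip_width: 1.004
finger_force: 0.0
```

play_rows(
  motion="0 0 0 0 0 -0.12 0;0 0 0 0 0 -0.24 0;0 0 -1 0 0 -0.36 0;0 0 -2 0 0 -0.48 0;0 0 -3 0 0 -0.56 0",
)

```text
time_s: 10.97
position: [0.5792, -0.2096, 0.2256]
orientation: [3.136, -0.001, 0.988]
ft_force: [0.4, 0.3, 0.3]
grip_width: 0.995
finger_force: 0.0
```

play_rows(
  motion="0 0 0 0 0 0 0;0 0 0 0 0 0 0;0 0 0 0 0 0 0",
)

```text
time_s: 11.22
position: [0.5787, -0.2099, 0.2246]
orientation: [3.139, -0.0, 0.996]
ft_force: [0.4, -0.3, 0.0]
grip_width: 0.997
finger_force: 0.0
```

```bash
python3 - <<'E'
from h import *
st=status.get_state();print(st["time_s"],st["position"],st["orientation"],st["qpos"])
w=get("wrist");W=pts(w);save(w,"w4.png",None,1.3)
for lo in (.14,.15):
  k=(W[...,2]>lo)&(W[...,2]<.17)&(np.hypot(W[...,0]-.577,W[...,1]+.208)<.04)
  q=W[k]
  if len(q)<10: continue
  r=cv2.minAreaRect(q[:,:2].astype(np.float32));d=q[:,:2]-q[:,:2].mean(0);v=np.linalg.svd(d,full_matrices=False)[2][0]
  print(lo,len(q),q.mean(0),q[:,2].max(),r,np.arctan2(v[1],v[0]))
E
```

```text
11.2167 [ 0.57868958 -0.20993305  0.22457997] [ 3.13854208e+00 -3.53872095e-04  9.96187477e-01] [-4.76068337e-01  2.00319572e-01  1.56255301e+00  5.30425819e-05
  1.37564948e+00  9.85308472e-02]
0.14 544 [ 0.57964785 -0.20840552  0.15686873] 0.16048351867732738 ((0.5783860087394714, -0.21037417650222778), (0.035445913672447205, 0.008963015861809254), 57.20846939086914) -2.1466034660372806
0.15 507 [ 0.57907869 -0.2092888   0.15772156] 0.16048351867732738 ((0.5783678293228149, -0.2103613317012787), (0.03544320538640022, 0.008936519734561443), 57.25482940673828) -2.1470024144193673
```

View pics/w4.png

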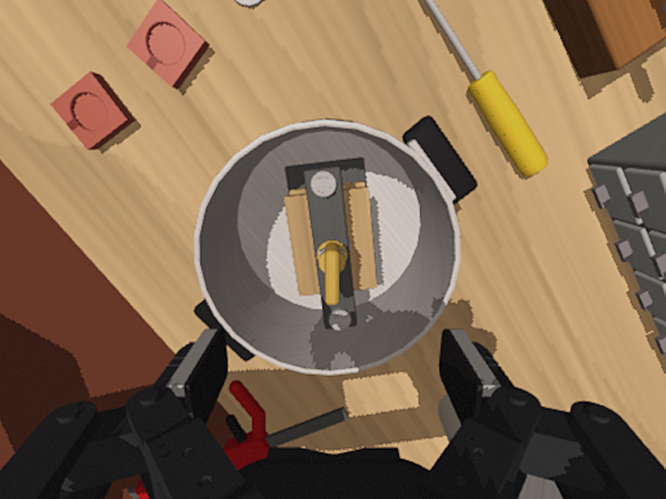

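The plate is vertical in the view at column 333, exactly midway between the fingers. Descending and gripping.

play_rows(
  motion="0 0 -3 0 0 0 0;0 0 -6 0 0 0 60;0 0 -8.5 0 0 0 60;0 0 -9.6 0 0 0 60;0 0 -9.6 0 0 0 60",
  force=40,
)

```text
time_s: 11.68
position: [0.5761, -0.2092, 0.1237]
orientation: [-3.137, 0.0, 0.994]
ft_force: [-0.1, 0.0, -0.1]
grip_width: 0.763
finger_force: 0.0
```

play_rows(
  motion="0 0 -0.1 0 0 0 150;0 0 -0.1 0 0 0 255;0 0 -0.1 0 0 0 255;0 0 -0.1 0 0 0 255;0 0 -0.1 0 0 0 255",
)

```text
time_s: 12.1
position: [0.5782, -0.2102, 0.127]
orientation: [3.141, -0.0, 0.993]
ft_force: [-3.3, 2.0, 9.6]
grip_width: 0.098
finger_force: 41.5
```

play_rows(
  motion="0 0 0 0 0 0 255;0 0 0 0 0 0 255;0 0 0 0 0 0 255",
)

```text
time_s: 12.35
position: [0.5781, -0.2102, 0.1271]
orientation: [3.141, -0.0, 0.993]
ft_force: [-1.9, 1.8, 5.6]
grip_width: 0.1
finger_force: 40.8
```

```bash
python3 - <<'E'
from h import *
st=status.get_state();print(st)
E
```

```text
{'time_s': 12.35, 'qpos': array([-4.76905211e-01,  2.88223905e-01,  1.64817766e+00,  3.89022842e-05,
        1.20412198e+00,  1.00833067e-01]), 'joint_velocities': array([-0.00028061,  0.00024975, -0.00147214,  0.00094061,  0.00016079,
        0.00062982]), 'joint_efforts': array([-3.76951145e-01, -4.71623862e+01, -3.51909435e+01, -4.05929144e-02,
       -1.12069365e+00,  3.79728572e-02]), 'position': array([ 0.57812958, -0.21022472,  0.12707429]), 'orientation': array([ 3.14053263e+00, -1.43765414e-04,  9.93044198e-01]), 'ft_force': array([-1.86641093,  1.78768029,  5.62590729]), 'ft_torque': array([0.29226297, 0.50809823, 0.05512363]), 'finger_force': 40.834368243813515, 'grip_width': 0.10020116494782755}
```

play_rows(
  motion="0 0 0 0 0 -0.08 255;0 0 0 0 0 -0.18 255;0 0 -0.01 0 0 -0.28 255;0 0 -0.01 0 0 -0.38 255;0 0 -0.01 0 0 -0.46 255",
)

```text
time_s: 12.77
position: [0.5783, -0.2105, 0.1269]
orientation: [3.14, -0.001, 0.528]
ft_force: [-1.9, 0.6, 4.2]
grip_width: 0.1
finger_force: 40.7
```

```bash
cat > st.py <<'E'
from h import *
s=status.get_state();print(s["time_s"],s["position"].round(4),s["orientation"].round(3),"F",s["ft_force"].round(1),"T",s["ft_torque"].round(3),"q6",s["qpos"][5].round(3),"e6",s["joint_efforts"][5].round(3),s["grip_width"].round(3))
E
python3 st.py
```

```text
Traceback (most recent call last):
  File "st.py", line 2, in <module>
    s=status.get_state();print(s["time_s"],s["position"].round(4),s["orientation"].round(3),"F",s["ft_force"].round(1),"T",s["ft_torque"].round(3),"q6",s["qpos"][5].round(3),"e6",s["joint_efforts"][5].round(3),s["grip_width"].round(3))
                                                                                                                                                                                                                  ^^^^^^^^^^^^^^^^^^^^^
AttributeError: 'float' object has no attribute 'round'
```

play_rows(
  motion="0 0 0 0 0 -0.08 255;0 0 0 0 0 -0.16 255;0 0 -0.01 0 0 -0.24 255;0 0 -0.01 0 0 -0.3 255;0 0 -0.01 0 0 -0.36 255",
)

```text
time_s: 13.18
position: [0.5784, -0.2107, 0.1268]
orientation: [3.14, -0.001, 0.17]
ft_force: [-1.0, -0.1, 4.3]
grip_width: 0.1
finger_force: 40.6
```

```bash
python3 st.py
```

```text
Traceback (most recent call last):
  File "st.py", line 2, in <module>
    s=status.get_state();print(s["time_s"],s["position"].round(4),s["orientation"].round(3),"F",s["ft_force"].round(1),"T",s["ft_torque"].round(3),"q6",s["qpos"][5].round(3),"e6",s["joint_efforts"][5].round(3),s["grip_width"].round(3))
                                                                                                                                                                                                                  ^^^^^^^^^^^^^^^^^^^^^
AttributeError: 'float' object has no attribute 'round'
```

Turned 0.82 so far, with the motion tracking the command.

```bash
sed -i 's/s\["grip_width"\].round(3)/round(s["grip_width"],3)/;s/\["joint_efforts"\]\[5\].round(3)/["joint_efforts"][5]/' st.py; python3 st.py
```

```text
13.1833 [ 0.5784 -0.2107  0.1268] [ 3.14e+00 -1.00e-03  1.70e-01] F [-1.  -0.1  4.3] T [-0.119  0.355  0.098] q6 0.924 e6 -0.839979350566864 0.1
```

play_rows(
  motion="0 0 0 0 0 -0.04 255;0 0 0 0 0 -0.08 255;0 0 0 0 0 -0.12 255;0 0 0 0 0 -0.16 255;0 0 0 0 0 -0.2 255",
)

```text
time_s: 13.6
position: [0.5784, -0.2108, 0.1268]
orientation: [3.14, -0.002, -0.029]
ft_force: [-2.0, -0.7, 4.0]
grip_width: 0.101
finger_force: 40.6
```

```bash
python3 st.py
```

```text
13.6 [ 0.5784 -0.2108  0.1268] [ 3.14e+00 -2.00e-03 -2.90e-02] F [-2.  -0.7  4. ] T [-0.134  0.276  0.089] q6 1.123 e6 -0.5681576952338219 0.101
```

play_rows(
  motion="0 0 0 0 0 -0.04 255;0 0 0 0 0 -0.08 255;0 0 0 0 0 -0.12 255;0 0 0 0 0 -0.16 255;0 0 -0.01 0 0 -0.2 255",
)

```text
time_s: 14.02
position: [0.5783, -0.211, 0.1267]
orientation: [3.14, -0.002, -0.229]
ft_force: [-0.8, 0.3, 4.1]
grip_width: 0.099
finger_force: 40.6
```

```bash
python3 st.py
```

```text
14.0167 [ 0.5783 -0.211   0.1267] [ 3.14e+00 -2.00e-03 -2.29e-01] F [-0.8  0.3  4.1] T [-0.246  0.435  0.031] q6 1.323 e6 -0.567705687135458 0.099
```

play_rows(
  motion="0 0 0 0 0 -0.04 255;0 0 0 0 0 -0.08 255;0 0 0 0 0 -0.12 255;0 0 0 0 0 -0.16 255;0 0 -0.01 0 0 -0.2 255",
)

```text
time_s: 14.43
position: [0.5783, -0.2111, 0.1266]
orientation: [3.14, -0.002, -0.429]
ft_force: [-2.2, -0.7, 5.3]
grip_width: 0.099
finger_force: 40.7
```

```bash
python3 st.py
```

```text
14.4333 [ 0.5783 -0.2111  0.1266] [ 3.14e+00 -2.00e-03 -4.29e-01] F [-2.2 -0.7  5.3] T [-0.24   0.437  0.065] q6 1.523 e6 -0.567189697176218 0.099
```

play_rows(
  motion="0 0 0 0 0 -0.04 255;0 0 0 0 0 -0.08 255;0 0 0 0 0 -0.12 255;0 0 0 0 0 -0.16 255;0 0 0 0 0 -0.2 255",
)

```text
time_s: 14.85
position: [0.5784, -0.2112, 0.1268]
orientation: [3.14, -0.003, -0.624]
ft_force: [-1.4, -0.9, 5.2]
grip_width: 0.098
finger_force: 128.0
```

```bash
python3 st.py
```

```text
14.85 [ 0.5784 -0.2112  0.1268] [ 3.14e+00 -3.00e-03 -6.24e-01] F [-1.4 -0.9  5.2] T [-0.264  0.406  2.98 ] q6 1.719 e6 2.339780777692795 0.098
```

Torque jumped to 3 N m, so the screw is seated. Easing back to find the torque-free seat angle.

play_rows(
  motion="0 0 0 0 0 0.02 255;0 0 0 0 0 0.04 255",
)

```text
time_s: 15.02
position: [0.5784, -0.2111, 0.1268]
orientation: [3.14, -0.003, -0.581]
ft_force: [-1.4, -2.1, 5.1]
grip_width: 0.101
finger_force: 98.7
```

```bash
python3 st.py
```

```text
15.0167 [ 0.5784 -0.2111  0.1268] [ 3.14e+00 -3.00e-03 -5.81e-01] F [-1.4 -2.1  5.1] T [-0.361  0.509  2.134] q6 1.676 e6 2.631196305155754 0.101
```

play_rows(
  motion="0 0 0 0 0 0.02 255;0 0 0 0 0 0.04 255",
)

```text
time_s: 15.18
position: [0.5784, -0.2111, 0.1267]
orientation: [3.14, -0.003, -0.542]
ft_force: [-2.0, -2.2, 5.5]
grip_width: 0.1
finger_force: 74.9
```

```bash
python3 st.py
```

```text
15.1833 [ 0.5784 -0.2111  0.1267] [ 3.14e+00 -3.00e-03 -5.42e-01] F [-2.  -2.2  5.5] T [-0.289  0.417  1.57 ] q6 1.637 e6 1.8771547079086304 0.1
```

play_rows(
  motion="0 0 0 0 0 0.02 255;0 0 0 0 0 0.04 255",
)

```text
time_s: 15.35
position: [0.5784, -0.2111, 0.1267]
orientation: [3.14, -0.003, -0.503]
ft_force: [-2.4, -1.7, 5.8]
grip_width: 0.097
finger_force: 53.1
```

```bash
python3 st.py
```

```text
15.35 [ 0.5784 -0.2111  0.1267] [ 3.14e+00 -3.00e-03 -5.03e-01] F [-2.4 -1.7  5.8] T [-0.316  0.522  0.952] q6 1.598 e6 1.276552900671959 0.097
```

Torque falls linearly at about 15 N m/rad, so it reaches zero at yaw ≈ −0.44, which is the seat. The target for a quarter turn back is yaw ≈ 1.13, a turn of +1.63.

play_rows(
  motion="0 0 0 0 0 0.08 255;0 0 0 0 0 0.16 255;0 0 0 0 0 0.24 255;0 0 0.01 0 0 0.32 255;0 0 0.01 0 0 0.4 255",
)

```text
time_s: 15.77
position: [0.5784, -0.2109, 0.1267]
orientation: [3.141, -0.002, -0.103]
ft_force: [-2.3, 0.1, 6.3]
grip_width: 0.094
finger_force: 40.9
```

play_rows(
  motion="0 0 0 0 0 0.08 255;0 0 0 0 0 0.16 255;0 0 0 0 0 0.24 255;0 0 0.01 0 0 0.32 255;0 0 0.01 0 0 0.4 255",
)

```text
time_s: 16.18
position: [0.5784, -0.2106, 0.1268]
orientation: [3.14, -0.002, 0.297]
ft_force: [-1.8, -0.5, 5.8]
grip_width: 0.101
finger_force: 40.9
```

play_rows(
  motion="0 0 0 0 0 0.08 255;0 0 0 0 0 0.16 255;0 0 0 0 0 0.24 255;0 0 0.01 0 0 0.32 255;0 0 0.01 0 0 0.4 255",
)

```text
time_s: 16.6
position: [0.5783, -0.2103, 0.1269]
orientation: [3.14, -0.001, 0.697]
ft_force: [-2.1, 1.5, 7.2]
grip_width: 0.1
finger_force: 41.0
```

```bash
python3 st.py
```

```text
16.6 [ 0.5783 -0.2103  0.1269] [ 3.14e+00 -1.00e-03  6.97e-01] F [-2.1  1.5  7.2] T [ 0.183  0.566 -0.095] q6 0.397 e6 1.1895128712058067 0.1
```

play_rows(
  motion="0 0 0 0 0 0.1 255;0 0 0 0 0 0.2 255;0 0 0.01 0 0 0.3 255;0 0 0.01 0 0 0.38 255;0 0 0.01 0 0 0.435 255",
)

```text
time_s: 17.02
position: [0.5781, -0.2102, 0.1271]
orientation: [3.141, -0.0, 1.132]
ft_force: [-3.7, 1.4, 8.3]
grip_width: 0.099
finger_force: 41.1
```

play_rows(
  motion="0 0 0 0 0 0 255;0 0 0 0 0 0 255;0 0 0 0 0 0 255;0 0 0 0 0 0 255",
)

```text
time_s: 17.35
position: [0.5781, -0.2102, 0.1271]
orientation: [3.141, -0.0, 1.128]
ft_force: [-3.7, 2.5, 8.2]
grip_width: 0.098
finger_force: 41.1
```

```bash
python3 st.py; python3 - <<'E'
from h import *
t=get("top");T=pts(t);save(t,"t5.png",(140,90,380,240),3.3)
k=(T[...,2]>.01)&(abs(T[...,0]-.52)<.13)&(abs(T[...,1]-.185)<.13)&(T[...,2]<.1)
q=T[k];(x,y),r=cv2.minEnclosingCircle(q[:,:2].astype(np.float32));print("lid",x,y,r,q[:,2].max())
E
```

```text
17.35 [ 0.5781 -0.2102  0.1271] [ 3.141 -0.     1.128] F [-3.7  2.5  8.2] T [0.361 0.644 0.086] q6 -0.035 e6 0.05283252219669521 0.098
lid 0.5205814838409424 0.18692442774772644 0.09707371145486832 0.08893423391006054
```

View pics/t5.png

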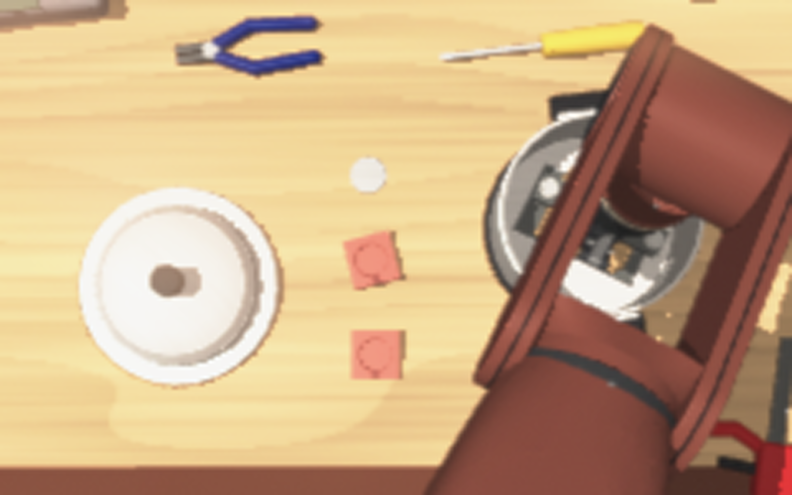

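The lid sits knob-up and centred on the mat, and the bystanders haven't moved. The thumbscrew is gripped a quarter turn from its seat.

```bash
python3 -c "
from workcell import order;print(order.finish_job())"
```

```text
the job is handed in; nothing more can be done
None
```

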